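# Tuck a specimen carrier under the stage flap and hold it flat

## Robot

A 6-joint arm with a two-finger parallel gripper is mounted at the origin on the work surface. World frame = base frame: x ahead of the robot, y to its left, z up, the work surface at z = 0. Lengths are in m, angles in rad, forces in N, time in s.
With the tool pointing down it reaches from about 0.425 to 0.95 m from the base axis. Payload 3.5 kg.
Tool frame: the origin (TCP) lies midway between the tips of the shut fingers; the grasp point (between the pads) lies 19 mm behind it; z points along the fingers, y is the line along which they close (so a half turn about z gives the same grasp; the last joint's range is limited). The gripper opens to 85 mm and grips with 20 to 120 N. Pads are 22 mm wide; open, the fingers measure 114 mm over their backs; the gripper's body (76 mm by 85 mm) begins 54 mm behind the grasp point. The pads swing forward as they close: fully open they stand 13 mm farther back than shut.
Start: joints at [-1.348, 0.286, 1.577, -0, 1.279, -0.15], TCP at [0.246, -0.629, 0.208] pointing down, gripper open.
Joint ranges: [-2.77, 2.77], [-0.9, 2.22], [0.21, 2.48], [-1.53, 4.67], [0.24, 2.81], [-2.84, 2.84]. Speed limits (rad/s): [2.79, 2.79, 3.14, 3.14, 3.14, 3.14].

## Interface

Orientations are given as a unit quaternion [x, y, z, w].
In Python, from plant import ctrl, cams, order gives the robot as it stands.
- The arm moves only by the tool move_arm, never from a script. Its argument "plan" is one flat list of numbers, 7 for each row, row after row: the shift along the world's x, y, z in mm, then the turn, a rotation vector about the world's x, y, z in degrees, then the finger opening in mm, from 0 to 85.4. A call has 1 to 12 rows; each row shifts and turns the commanded pose from where the row before left it; what a row does not reach is not made up. A row lasts 1/10 s, in which the tool goes at most 50 mm and 8.59 degrees, less where a joint would pass 70% of its speed; a pose out of reach is approached as far as the arm can. A call is refused whole if a number of a shift passes 50 or a number of a turn 8.59, either way. A call with a gripper value outside its range is refused whole. The fingers move at their own pace and stop on an object; "newtons" is the grip in N (left out, the last holds). Time passes only in rows, so rows that do not move let the fingers close. It gives the time, the measured TCP pose, the force, the opening and the grip force at its end, in the units of the state.
- ctrl.get_state(): the state, without advancing time (a new reading comes with each control period).
- cams.read_camera(name): name is "scene" or "side" or "wrist"; returns a dict with "color" (480x640x3 uint8, red, green, blue), "fov_y" (degrees; the focal length in pixels is half the picture's height over the tangent of half this angle, whatever the lens; pixels are square), "cx", "cy" (the principal point, pixels), "k1" (the pictures are not rectified: a ray, as slopes to the right and down, at radius r is drawn at 1 + k1 r^2 times it, then the intrinsics apply), "origin" and "orientation" of the camera in the world; the wrist camera has in their place "T_tool_cam" (4x4, takes a point from camera to tool coordinates, whose origin is the TCP and whose axes are the flange's). Camera axes: x right, y up, looking along -z (the intrinsics and any distortion apply to the point x, -y, -z); pixel columns grow to the right and rows downward; lengths in m; the calibration is good to about 2 mm. A picture is of the moment at which its call begins: read the wrist's pose just before it. There is no depth.
- order.sign_off(): hands the job in; it is judged then, once.
The state is a dict: "time": time; "qpos": joint angles; "dq": joint speeds; "joint_efforts": joint torques, N m; "eef_pos": TCP position; "tcp_rot": TCP orientation; "contact_force": force on the tool from outside, world axes, zero at the start; "wrist_torque": the same for the moment, N m; "opening": opening from 0.0 (shut) to 1.0 (fully open); "finger_force": force on a finger pad.
Only numpy, scipy, OpenCV 4.12 (cv2) and the standard library are available. Lean on these libraries where they do the work, as an engineer would, in place of code of your own. Each camera call takes 0.05 s, during which the arm holds its last target. There are 200 camera calls.

## Task

From the black tray pick the specimen carrier with the longest plate (the straight 120 mm one) by its fin, and slide the plate's front end straight in under the middle of the hinged metal flap on the white stage, without lifting the flap, until about 25 mm of it is under. Then press the carrier flat on the stage's dark sprung deck, gently, until the deck gives about 3 mm, and finish while still holding it there by the fin and pressing. Leave everything else where it is.

Things in the scene. Friction and masses are not known exactly. Their poses are not given: they have to be found in the camera images.
- carrier: The specimen carrier to use: white plastic plate 120 x 40 x 4 mm (60 g; true mass 0.7 to 1.4 of that) with an upright grip fin on it. Origin at the centre of the plate's underside; x along the 120 mm, towards the plain front end (the end far from the fin); z up. The fin is 36 mm long along x, 10 mm thick along y, its top 38 mm above the plate's underside (34 mm above the plate), centred 25 mm behind the origin (x = -0.025).
- carrier_tip (a point): Middle of the lower edge of the carrier's front end (60 mm ahead of the carrier's origin, at underside level).
- carrier_fin (a point): A point in the carrier's fin, 25 mm behind the carrier's origin and 28 mm above the plate's underside (10 mm below the fin's top): where to pinch it, fingers closing along the carrier's y.
- stage: Low white stage, fixed: plinth 230 x 160 mm. Origin at table level; x is the direction in which the carrier is slid in (towards the flap and its hinge), z up. The plinth runs from 130 mm behind to 100 mm ahead of the origin. On it lies a dark flat sprung deck whose upper face is 30 mm above the table when not pressed. On the far end stands a white hinge block (x 82 to 100 mm, 110 mm wide, top 48 mm above the table) that carries the flap.
- deck (a joint): How far the dark deck is pressed down, m: 0 is up (at rest), 0.006 is its lower stop. The deck (205 x 150 x 10 mm, from 125 mm behind to 80 mm ahead of the stage's origin) moves straight down on springs: it starts to give at about 2 N and takes 2.5 N for each mm more (about 9 N at 3 mm).
- slot (a point): Mouth of the gap under the flap: the point at the height of the unpressed deck's upper face (it does not move), straight below the middle of the flap's front edge (30 mm ahead of the stage's origin), same axes as the stage: x leads in under the flap, z up. The gap is clear for 52 mm in x up to the hinge block.
- flap (a joint): Angle of the flap, rad: 0 is lying closed (its stop), growing as its front edge rises (about 5 mm per 0.1). Nothing but its own weight (50 g) holds it down. Aluminium flap 90 mm wide (stage y), 52 mm long in stage x, 3 mm thick, hinged at its far end. Closed, its underside is 7 mm above the deck; the front 10 mm is a lip bent upwards, whose edge has its underside about 10 mm above the deck.
- flap_lip (a point): Middle of the front edge of the flap's upturned lip.
- tray: Black open tray, fixed, 200 (x) x 250 (y) x 18 mm high, walls and floor 4 mm thick, origin at the centre of its underside. Holds three white carriers lying on its floor side by side, in any order.
- short_carrier: Not to be used: white carrier with the same fin but a plate only 70 x 40 mm, fin in its middle; origin at the centre of its underside. Leave it.
- round_carrier: Not to be used: white carrier with the same fin on a round plate 62 mm across; origin at the centre of its underside. Leave it.
- pot: Small white specimen pot, 26 mm across, 9 mm high, standing on a near corner of the deck (75 to 115 mm behind the stage's origin, about 60 mm to one side). Leave it.
- dish: Clear shallow dish, 84 mm across, on the table beyond the tray and stage. Leave it.
- jar: Amber jar, 52 mm across, 75 mm high, on the table beyond. Leave it.
- vial: Glass vial, 26 mm across, 55 mm high, standing on the table beyond. Leave it.
- brush: Brush lying on the table beyond. Leave it.
Mind the look-alikes: they are no part of the job. What is shaped like the carrier but green is not meant.

How it is judged:
On the way, in this order (a step that is already met when the one before it is completed fails the run):
1. the carrier is lifted out of the tray by the gripper (height (world z) of carrier above 0.035 m and contact force between the fingers and carrier above 2 N and contact force between carrier and tray below 0.01 N), for 0.2 s.
2. its front end is under the flap, which lies closed (x of carrier_tip in the frame of slot above 0.01 m and z of carrier_tip in the frame of slot below 0.007 m and y of carrier_tip in the frame of slot between -0.02 and 0.02 m and value of joint flap below 0.08 rad), for 0.1 s.
At the end, for the whole second after the job is handed in: Ends holding: gripper on the carrier (over 3 N), pressing it on the deck with 2.5 to 30 N so that the deck is down 1 to 5.5 mm; front edge 17 to 40 mm under the flap, within 12 mm of its middle, 0.12 rad of straight; flat within 0.03 rad, still; flap under 0.04 rad (x of carrier_tip in the frame of slot between 0.017 and 0.04 m and y of carrier_tip in the frame of slot between -0.012 and 0.012 m and z of carrier_tip in the frame of slot between -0.0075 and 0.001 m and angle between the x axis of carrier and the x axis of stage, either way round below 0.12 rad and angle between carrier's own z axis and vertical below 0.03 rad and value of joint flap below 0.04 rad and value of joint deck between 0.001 and 0.0055 m and contact force between carrier and stage between 2.5 and 30 N and contact force between the fingers and carrier above 3 N and contact force between carrier and tray below 0.01 N and linear speed of carrier below 0.02 m/s); the arm keeps its last pose, push and grip.
It fails at once if the flap is lifted (its front edge by 5 mm or more) (value of joint flap above 0.1 rad).
It fails at once if the carrier is pressed on the stage with more than 40 N (contact force between carrier and stage above 40 N).
It fails at once if another thing is moved by more than 30 mm (distance of any of short_carrier, round_carrier, pot, dish, jar, vial, brush from where it was at the start of the episode above 0.03 m).
It also fails if it takes over 40 s, if anything falls off the work surface, if the arm or the gripper's body presses on something with over 40 N, if the wrist force passes 120 N, or if a joint passes its speed limit or range.

## Working session

There is one attempt and no reset: what is moved stays moved. The work goes in short steps, Python scripts to look and compute and a tool call to move; the robot and the scene stay as the last step left them, time stands still between calls to the robot, and variables do not carry over. Pictures are saved under pics/ and viewed, at most 10 in all, crops included, and the job is handed in when it is done.

Besides the shell and the picture viewer there is one more tool, called after ">>>" as name(argument=value, ...) on one line, values as JSON. move_arm: Moves the arm, as the interface text tells. Its arguments: {"type":"object","properties":{"plan":{"type":"array","items":{"type":"number"}},"newtons":{"type":"number"}},"required":["plan"]}

```bash
mkdir -p pics
cat > h.py <<'E'
import numpy as np, cv2
from scipy.spatial.transform import Rotation as R
from plant import ctrl, cams, order
def snap(name, fn):
    s=ctrl.get_state(); c=cams.read_camera(name)
    cv2.imwrite(f'pics/{fn}.png', c['color'][:,:,::-1])
    if 'T_tool_cam' in c:
        T=np.eye(4); T[:3,:3]=R.from_quat(s['tcp_rot']).as_matrix(); T[:3,3]=s['eef_pos']
        T=T@np.array(c['T_tool_cam'])
    else:
        T=np.eye(4); o=np.array(c['orientation']); T[:3,:3]=R.from_quat(o).as_matrix() if o.size==4 else o; T[:3,3]=c['origin']
    f=240/np.tan(np.radians(c['fov_y'])/2)
    np.savez(f'pics/{fn}.npz',T=T,f=f,cx=c['cx'],cy=c['cy'],k1=c['k1'])
    return c
def ray(fn,u,v):
    d=np.load(f'pics/{fn}.npz'); K=np.array([[d['f'],0,d['cx']],[0,d['f'],d['cy']],[0,0,1]])
    p=cv2.undistortPoints(np.array([[[u,v]]],float),K,np.array([d['k1'],0,0,0,0.]))[0,0]
    w=d['T'][:3,:3]@np.array([p[0],-p[1],-1]); return d['T'][:3,3],w/np.linalg.norm(w)
def at(fn,u,v,z):
    o,w=ray(fn,u,v); return o+w*(z-o[2])/w[2]
def tri(obs):
    A=np.zeros((3,3));b=np.zeros(3);L=[]
    for ob in obs:
        o,w=ray(*ob);P=np.eye(3)-np.outer(w,w);A+=P;b+=P@o;L.append((o,P))
    x=np.linalg.solve(A,b); return x,[np.linalg.norm(P@(x-o)) for o,P in L]
def proj(fn,X):
    d=np.load(f'pics/{fn}.npz');T=d['T'];p=T[:3,:3].T@(np.array(X)-T[:3,3]);x,y=p[0]/-p[2],-p[1]/-p[2]
    s=1+d['k1']*(x*x+y*y);return d['cx']+d['f']*x*s,d['cy']+d['f']*y*s
E
python3 - <<'E'
from h import *
np.set_printoptions(precision=4,suppress=True)
a=snap('scene','s1');b=snap('side','d1');c=snap('wrist','w1')
for n in('s1','d1','w1'):
    d=np.load(f'pics/{n}.npz');print(n,d['T'],d['f'],d['cx'],d['cy'],d['k1'])
print(ctrl.get_state())
E
```

```text
s1 [[-0.2257 -0.5122  0.8287  1.2635]
 [ 0.9742 -0.122   0.1899  0.1539]
 [ 0.0038  0.8501  0.5265  0.5198]
 [ 0.      0.      0.      1.    ]] 452.1977064804179 329.09611576444405 238.054549515723 -0.08334125131507406
d1 [[-0.7869  0.3858 -0.4816  0.0869]
 [-0.6168 -0.513   0.5969  0.567 ]
 [-0.0168  0.7668  0.6416  0.6644]
 [ 0.      0.      0.      1.    ]] 462.6863666991659 319.73602432866915 240.3396966340982 0.0045291435530157844
w1 [[ 0.3641  0.8975  0.2489  0.309 ]
 [-0.9313  0.3516  0.0949 -0.6039]
 [-0.0024 -0.2663  0.9639  0.3727]
 [ 0.      0.      0.      1.    ]] 333.01891783788756 322.4439504751547 241.32780178324037 -0.04444212833681715
{'time': 0.15, 'qpos': array([-1.348 ,  0.287 ,  1.5778,  0.    ,  1.2786, -0.15  ]), 'dq': array([-0.0022, -0.0029, -0.0052,  0.0002,  0.0003,  0.0001]), 'joint_efforts': array([  0.0004, -40.6606, -29.3142,  -0.0002,   0.0039,  -0.    ]), 'eef_pos': array([ 0.2458, -0.6281,  0.207 ]), 'tcp_rot': array([ 0.9827,  0.1853, -0.    , -0.0009]), 'contact_force': array([ 0.3954, -0.2438, -0.1333]), 'wrist_torque': array([ 0.0415, -0.0118, -0.0024]), 'finger_force': 0.0, 'opening': 0.9978775215042671}
```

View pics/s1.png

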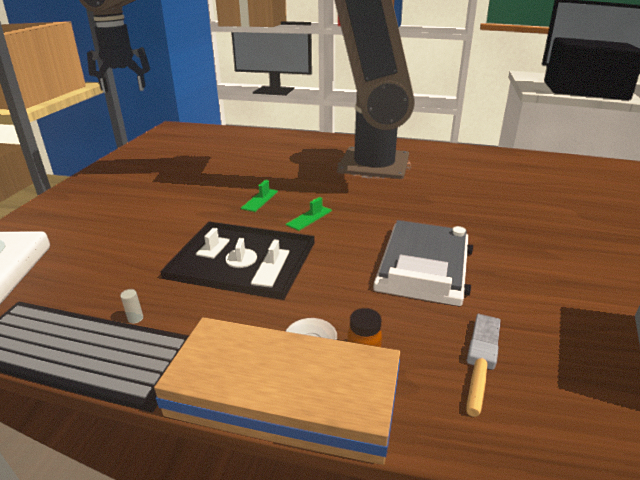

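View pics/d1.png

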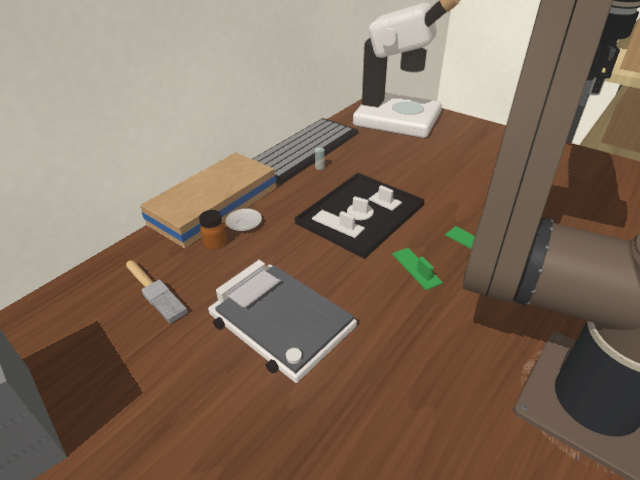

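In the scene view the candidates are:
- White short carrier at (212,243).
- White round carrier at (240,253).
- White long carrier at (271,263).
- Green look-alikes at (260,197) and (311,213).

I choose the long white one, at side view (340,222). The stage is at scene (425,260) and side (280,315). Next I'll check it in close crops.

Run:
```python
from h import *
a=cv2.imread('pics/s1.png');b=cv2.imread('pics/d1.png')
def cr(i,x,y,w,h,k):return cv2.resize(i[y:y+h,x:x+w],None,fx=k,fy=k,interpolation=cv2.INTER_CUBIC)
# each 400x300
top=np.hstack([cr(a,200,215,100,75,4),cr(a,370,215,100,75,4)])
bot=np.hstack([cr(b,290,180,100,75,4),cr(b,200,255,160,120,2.5)])
cv2.imwrite('pics/m1.png',np.vstack([top,bot]))
```

```text
(no output)
```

View pics/m1.png

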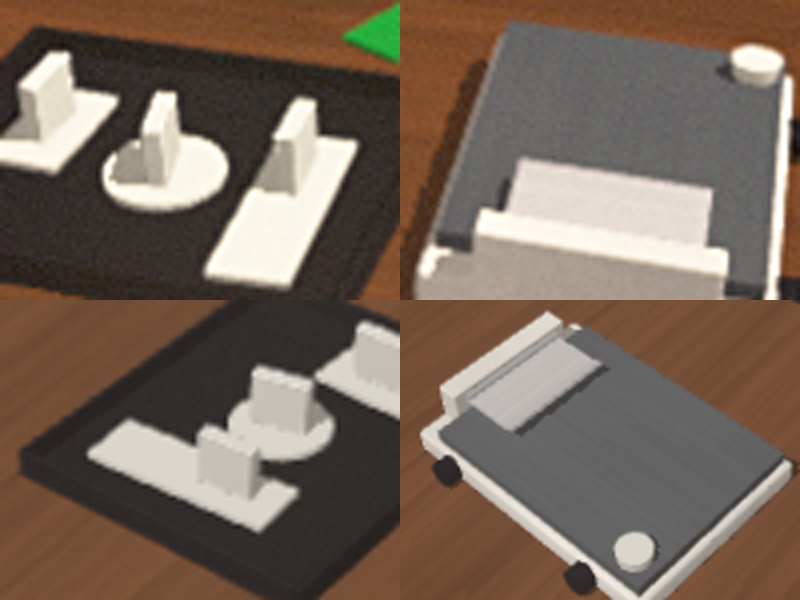

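Run:
```python
from h import *
np.set_printoptions(precision=4,suppress=True)
P=dict(front_my=((251.25,283.75),(322,210)),front_py=((272.75,285.5),(312,218.75)),back_py=((289.25,250.25),(355.5,235)),
flap_my=((400,254.5),(282,282.2)),flap_py=((448,262),(246.8,307.8)),deck_back_my=((397.5,221.25),(354,319)),deck_front_my=((380,275),(271.2,265)))
X={}
for k,(a,b) in P.items():
    X[k],r=tri([('s1',*a),('d1',*b)]);print(k,X[k],r)
g=lambda v:np.degrees(np.arctan2(v[1],v[0]))
print(g(X['front_py']-X['back_py']),g(X['flap_py']-X['flap_my'])-90,g(X['deck_front_my']-X['deck_back_my']))
print((X['front_py']+X['front_my'])/2,(X['flap_py']+X['flap_my'])/2)
s=ctrl.get_state();print(R.from_quat(s['tcp_rot']).as_matrix())
```

```text
front_my [ 0.6458 -0.1362  0.0069] [np.float64(0.0008330823757953938), np.float64(0.0008330823757953785)]
front_py [ 0.6429 -0.0947  0.0077] [np.float64(0.0003452611155738264), np.float64(0.00034526111557381476)]
back_py [ 0.5248 -0.1008  0.0106] [np.float64(0.0021488607381095373), np.float64(0.0021488607381097017)]
flap_my [0.5362 0.1265 0.0404] [np.float64(0.0005331093494229918), np.float64(0.0005331093494230481)]
flap_py [0.5423 0.2155 0.0421] [np.float64(0.0006860307766560931), np.float64(0.0006860307766560808)]
deck_back_my [0.3824 0.1076 0.0257] [np.float64(0.0005154808421855362), np.float64(0.0005154808421855361)]
deck_front_my [0.5942 0.096  0.0291] [np.float64(0.00018597908225145038), np.float64(0.0001859790822515026)]
2.9681818485917506 -3.960034374754329 -3.132371596138476
[ 0.6443 -0.1155  0.0073] [0.5392 0.171  0.0412]
[[ 0.9313  0.3642 -0.0004]
 [ 0.3642 -0.9313  0.0018]
 [ 0.0003 -0.0018 -1.    ]]
```

The candidate checks out: the plate measures 118 x 41 mm with its top at about 8 mm, and the flap is 89 mm wide with its edge at about 41 mm. Carrier yaw is about +3° and stage yaw about -3.5°. I'll approach for a closer look.

>>> move_arm(plan=[26,42,-4,0,0,-1.5,45,26,42,-4,0,0,-1.5,45,26,42,-4,0,0,-1.5,45,26,42,-4,0,0,-1.5,45,26,42,-4,0,0,-1.5,45,26,42,-4,0,0,-1.5,45,26,42,-4,0,0,-1.5,45,26,42,-4,0,0,-1.5,45,26,42,-4,0,0,-1.5,45,26,42,-4,0,0,-1.5,45,26,42,-4,0,0,-1.5,45,26,42,-4,0,0,-1.5,45], newtons=40)

```text
time: 1.35
eef_pos: [0.5584, -0.1226, 0.1598]
tcp_rot: [1.0, 0.029, -0.0, 0.0]
contact_force: [0.4, -0.9, -0.6]
opening: 0.524
finger_force: 0.0
```

Run:
```python
from h import *
np.set_printoptions(precision=4,suppress=True)
snap('wrist','w2')
s=ctrl.get_state();print(s['time'],s['eef_pos'],R.from_quat(s['tcp_rot']).as_matrix(),s['opening'])
print([proj('w2',p) for p in ([.6458,-.1362,.008],[.6429,-.0947,.008],[.5248,-.1008,.008],[.5595,-.12,.042])])
```

```text
1.4 [ 0.5608 -0.1164  0.1591] [[ 0.9981  0.0611  0.0015]
 [ 0.0611 -0.9981  0.005 ]
 [ 0.0019 -0.0049 -1.    ]] 0.530372397033675
[(np.float64(342.7956882599294), np.float64(128.3405983407844)), (np.float64(297.04885423730826), np.float64(128.93485982034167)), (np.float64(298.6351555534755), np.float64(253.07465707366967)), (np.float64(319.4183230831408), np.float64(228.1675374354477))]
```

View pics/w2.png

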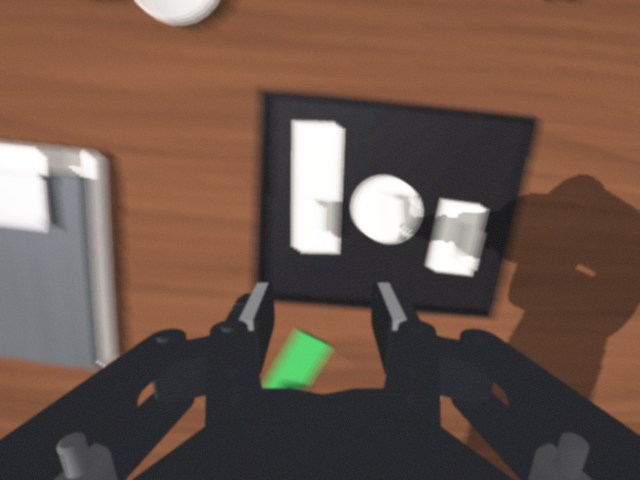

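The wrist view shows the long carrier at (318,187) and the round one at (387,208), but the arm was still settling. I'll retake it settled and crop.

Run:
```python
from h import *
np.set_printoptions(precision=4,suppress=True)
for i in range(3): cams.read_camera('wrist')
snap('wrist','w3')
s=ctrl.get_state();print(s['time'],s['eef_pos'],s['tcp_rot'],s['dq'],s['contact_force'])
a=cv2.imread('pics/w3.png');cv2.imwrite('pics/w3c.png',cv2.resize(a[100:280,250:490],None,fx=3.33,fy=3.33,interpolation=cv2.INTER_CUBIC))
```

```text
1.6 [ 0.5576 -0.1245  0.1598] [ 0.9996  0.0298 -0.0004  0.0001] [-0.0325 -0.0094  0.0018  0.0025  0.0003  0.    ] [0.1777 0.0892 0.6146]
```

View pics/w3c.png

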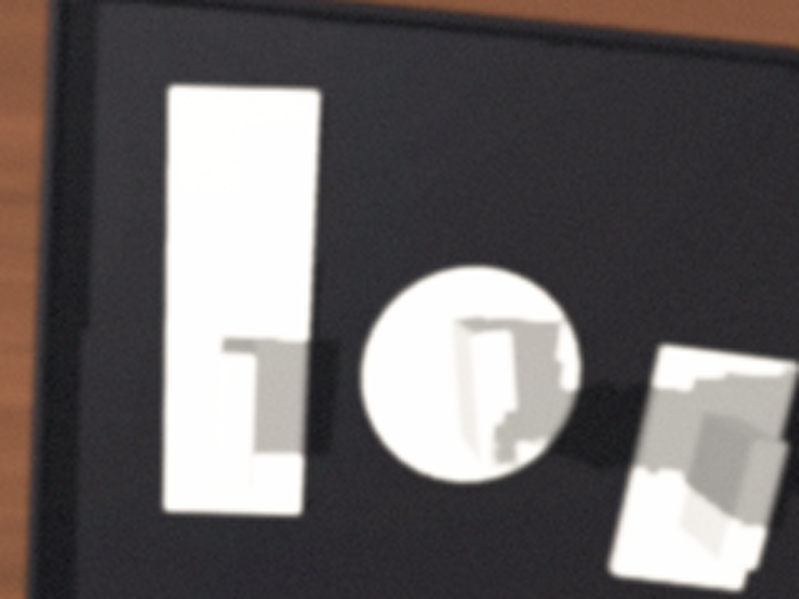

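Run:
```python
from h import *
np.set_printoptions(precision=4,suppress=True)
q=lambda u,v,z:at('w3',u/3.33+250,v/3.33+100,z)
c=[q(*p,.008) for p in((168,86),(321,90),(302,515),(163,511))]
print(np.array(c)); print('ctr',sum(c)/4); f=(c[0]+c[1])/2;b=(c[2]+c[3])/2
d=f-b;L=np.linalg.norm(d);print(L,np.linalg.norm(c[0]-c[1]),np.degrees(np.arctan2(d[1],d[0])));d/=L
ctr=sum(c)/4;print('fin',ctr-.025*d,'fintop front mid',q(238,352,.042),'exp',ctr-.007*d)
full=lambda p:(p[0]/3.33+250,p[1]/3.33+100)
print('tri FL,FR', tri([('w3',*full((168,86))),('d1',312,218.75),('s1',272.75,285.5)]), tri([('w3',*full((321,90))),('d1',322,210),('s1',251.25,283.75)]))
print('traywall y',q(50,350,.018))
M=R.from_quat(ctrl.get_state()['tcp_rot']).as_matrix();print('tool x yaw',np.degrees(np.arctan2(M[1,0],M[0,0])),ctrl.get_state()['eef_pos'])
```

```text
[[ 0.6449 -0.0981  0.008 ]
 [ 0.6465 -0.1397  0.008 ]
 [ 0.525  -0.1437  0.008 ]
 [ 0.5237 -0.102   0.008 ]]
ctr [ 0.585  -0.1209  0.008 ]
0.121412493239052 0.04168141791913268 1.8714255072491857
fin [ 0.56   -0.1217  0.008 ] fintop front mid [ 0.5787 -0.1213  0.042 ] exp [ 0.578  -0.1211  0.008 ]
tri FL,FR (array([ 0.6439, -0.0962,  0.0071]), [np.float64(0.0021711032896655235), np.float64(0.00035027875195773765), np.float64(0.0019979573177154332)]) (array([ 0.6462, -0.1378,  0.0063]), [np.float64(0.0020704853639897107), np.float64(0.00033075318733537045), np.float64(0.0021374217387311392)])
traywall y [ 0.5721 -0.069   0.018 ]
tool x yaw 3.4191426073004285 [ 0.5576 -0.1245  0.1598]
```

>>> move_arm(plan=[2.4,3.5,-30,0,0,-1.4,35,0,0,-30,0,0,0,35,0,0,-30,0,0,0,35,0,0,-25,0,0,0,35,0,0,-18,0,0,0,35,0,0,-9,0,0,0,35,0,0,-4,0,0,0,35,0,0,0,0,0,0,35,0,0,0,0,0,0,35])

```text
time: 2.5
eef_pos: [0.5611, -0.1219, 0.0154]
tcp_rot: [1.0, 0.017, 0.001, 0.0]
contact_force: [0.3, 0.1, 0.6]
opening: 0.411
finger_force: 0.0
```

>>> move_arm(plan=[-1,0,-2,0,0,0,20,0,0,0,0,0,0,0,0,0,0,0,0,0,0,0,0,0,0,0,0,0,0,0,0,0,0,0,0,0,0,0,0,0,0,0,0,0,0,0,0,0,0], newtons=50)

```text
time: 3.2
eef_pos: [0.5596, -0.121, 0.0128]
tcp_rot: [1.0, 0.017, 0.0, -0.0]
contact_force: [-1.7, 2.4, 5.9]
opening: 0.094
finger_force: 50.9
```

>>> move_arm(plan=[0,0,10,0,0,0,0,0,0,25,0,0,0,0,0,0,35,0,0,0,0,0,0,25,0,0,0,0,0,0,5,0,0,0,0,0,0,0,0,0,0,0,0,0,0,0,0,0,0])

```text
time: 3.9
eef_pos: [0.5581, -0.1207, 0.1103]
tcp_rot: [1.0, 0.017, -0.001, -0.001]
contact_force: [-0.1, -0.1, -0.2]
opening: 0.094
finger_force: 50.1
```

>>> move_arm(plan=[-10,20,0,0,0,0,0,-15,30,0,0,0,-0.5,0,-15,30,0,0,0,-0.5,0,-15,30,0,0,0,-0.7,0,-15,30,0,0,0,-0.7,0,-15,30,0,0,0,-0.7,0,-15,30,0,0,0,-0.7,0,-15,30,0,0,0,-0.7,0,-15,30,0,0,0,-0.5,0,-10,25,0,0,0,-0.5,0,-6,15,0,0,0,0,0,0,0,0,0,0,0,0])

```text
time: 5.1
eef_pos: [0.411, 0.18, 0.11]
tcp_rot: [1.0, -0.029, -0.002, 0.0]
contact_force: [0.6, -0.1, 0.1]
opening: 0.092
finger_force: 50.1
```

Run:
```python
from h import *
np.set_printoptions(precision=4,suppress=True)
for i in range(4): cams.read_camera('side')
snap('scene','s4');snap('side','d4');snap('wrist','w4')
s=ctrl.get_state();print(s['time'],s['eef_pos'],s['tcp_rot'],s['finger_force'],s['opening'],s['contact_force'])
a=cv2.imread('pics/s4.png');b=cv2.imread('pics/d4.png')
def cr(i,x,y,w,h,k):return cv2.resize(i[y:y+h,x:x+w],None,fx=k,fy=k,interpolation=cv2.INTER_CUBIC)
print(proj('s4',[.49,.17,.08]),proj('d4',[.49,.17,.08]))
cv2.imwrite('pics/m4.png',np.vstack([np.hstack([cr(a,360,180,133,100,3),cr(b,200,200,133,100,3)]),np.hstack([cr(cv2.imread('pics/w4.png'),0,0,640,480,.6234)[:,:399],cr(b,200,240,133,100,3)])]))
```

```text
5.45 [0.4135 0.1782 0.1119] [ 0.9995 -0.0316 -0.0002  0.0001] 50.13505160808563 0.09121787933572578 [-0.3914  0.3691 -0.3551]
(np.float64(426.7897069903009), np.float64(227.5231130702399)) (np.float64(283.8369870460077), np.float64(291.41239733633313))Traceback (most recent call last):
  File "<stdin>", line 9, in <module>
    return _nx.concatenate(arrs, 1, dtype=dtype, casting=casting)
           ~~~~~~~~~~~~~~~^^^^^^^^^^^^^^^^^^^^^^^^^^^^^^^^^^^^^^^
ValueError: all the input array dimensions except for the concatenation axis must match exactly, but along dimension 0, the array at index 0 has size 299 and the array at index 1 has size 300
```

Run:
```python
from h import *
a,b,w=[cv2.imread(f'pics/{n}.png') for n in('s4','d4','w4')]
def cr(i,x,y,w,h):return cv2.resize(i[y:y+h,x:x+w],(400,300),interpolation=cv2.INTER_CUBIC)
cv2.imwrite('pics/m4.png',np.vstack([np.hstack([cr(a,370,205,100,75),cr(b,220,250,100,75)]),np.hstack([cr(w,120,0,400,300),cr(b,220,240,160,120)])]))
```

```text
(no output)
```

View pics/m4.png

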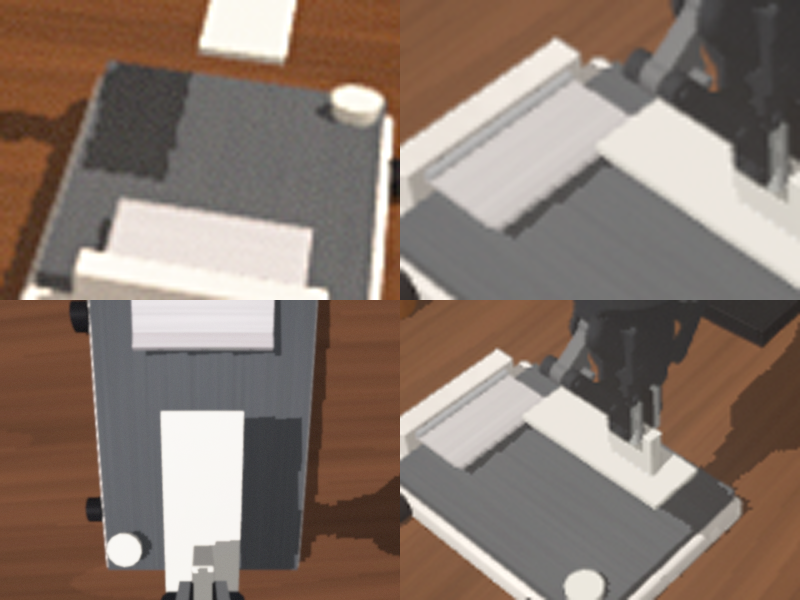

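Run:
```python
from h import *
np.set_printoptions(precision=4,suppress=True)
L=tri([('s4',441.75,219),('d4',269.25,286.75)]);Rr=tri([('s4',420.25,216.75),('d4',284,274.5)])
L3=tri([('s4',441.75,219),('d4',269.25,286.75),('w4',281,111)]);R3=tri([('s4',420.25,216.75),('d4',284,274.5),('w4',364,111)])
print('plate',L,Rr,L3[0],R3[0],L3[1]); 
print('wrist plate',at('w4',281,111,.107),at('w4',364,111,.107))
print('wrist sides L', at('w4',281,111,.107)-at('w4',285,285,.107),' R',at('w4',364,111,.107)-at('w4',359,260,.107))
fl=[tri([('s4',448.25,262.5),('d1',246.8,307.8),('w4',252,47)]),tri([('s4',399.5,254.75),('d1',282,282.2),('w4',394,47)])]
print('flap',fl);print('wrist flap',at('w4',252,47,.043),at('w4',394,47,.043))
# deck edges in wrist
a,b=at('w4',120+101,250,.03),at('w4',120+92,50,.03);c,d=at('w4',120+297,250,.03),at('w4',120+312,50,.03)
g=lambda v:np.degrees(np.arctan2(v[1],v[0]))
print('deck sides',a,b,c,d,g(b-a),g(d-c))
s=ctrl.get_state();M=R.from_quat(s['tcp_rot']).as_matrix();print(s['eef_pos'],np.degrees(np.arctan2(M[1,0],M[0,0])),M[:,2])
```

```text
plate (array([0.4983, 0.1951, 0.1068]), [np.float64(0.00010984750977517008), np.float64(0.00010984750977522908)]) (array([0.4988, 0.156 , 0.106 ]), [np.float64(0.0010287645749223534), np.float64(0.001028764574922397)]) [0.4995 0.194  0.1065] [0.4985 0.1547 0.1058] [np.float64(0.0013343792494501369), np.float64(0.0009429164595769362), np.float64(0.0016780851527708296)]
wrist plate [0.5004 0.1926 0.107 ] [0.4979 0.1526 0.107 ]
wrist sides L [ 0.0901 -0.0064  0.    ]  R [ 0.0756 -0.0051  0.    ]
flap [(array([0.5453, 0.2151, 0.0421]), [np.float64(0.0014828586083696599), np.float64(0.0026752879385995884), np.float64(0.002548402810841883)]), (array([0.5395, 0.1249, 0.0406]), [np.float64(0.0013699652895374627), np.float64(0.0030456927680764254), np.float64(0.0031753979903219507)])]
wrist flap [0.5477 0.2146 0.043 ] [0.542  0.1241 0.043 ]
deck sides [0.4107 0.2575 0.03  ] [0.5516 0.2442 0.03  ] [0.401  0.1049 0.03  ] [0.5422 0.0956 0.03  ] -5.3824727775141055 -3.79911330147632
[0.4135 0.1782 0.1119] -3.6183724522658096 [-0.0004 -0.0002 -1.    ]
```

>>> move_arm(plan=[0,0,-20,0,0,0,0,0,0,-25,0,0,0,0,0,0,-15,0,0,0,0,0,0,-6,0,0,0,0,0,0,-2,0,0,0,0,0,0,0,0,0,0,0,0,0,0,0,0,0,0,0,0,0,0,0,0,0])

```text
time: 6.25
eef_pos: [0.4141, 0.179, 0.0451]
tcp_rot: [1.0, -0.031, 0.001, -0.0]
contact_force: [0.2, -0.4, -0.5]
opening: 0.097
finger_force: 50.1
```

>>> move_arm(plan=[0,0,-1,0,0,0,0,0,0,-1,0,0,0,0,0,0,0,0,0,0,0,0,0,0,0,0,0,0])

```text
time: 6.65
eef_pos: [0.4132, 0.1789, 0.0421]
tcp_rot: [1.0, -0.031, -0.0, 0.0]
contact_force: [-0.8, 0.2, -0.9]
opening: 0.092
finger_force: 50.1
```

>>> move_arm(plan=[0,0,-1,0,0,0,0,0,0,-1,0,0,0,0,0,0,0,0,0,0,0,0,0,0,0,0,0,0])

```text
time: 7.05
eef_pos: [0.4132, 0.1789, 0.0401]
tcp_rot: [1.0, -0.031, -0.0, 0.0]
contact_force: [-1.7, -0.3, -0.2]
opening: 0.093
finger_force: 50.1
```

>>> move_arm(plan=[0,0,-1,0,0,0,0,0,0,0,0,0,0,0,0,0,0,0,0,0,0])

```text
time: 7.35
eef_pos: [0.4133, 0.1789, 0.0391]
tcp_rot: [1.0, -0.031, -0.0, 0.0]
contact_force: [0.5, -0.3, -1.2]
opening: 0.096
finger_force: 50.1
```

>>> move_arm(plan=[0,0,-1,0,0,0,0,0,0,0,0,0,0,0,0,0,0,0,0,0,0])

```text
time: 7.65
eef_pos: [0.4134, 0.1791, 0.0384]
tcp_rot: [1.0, -0.031, 0.0, -0.0]
contact_force: [-1.7, -0.2, 2.4]
opening: 0.095
finger_force: 50.5
```

Run:
```python
from h import *
snap('side','d5');snap('wrist','w5');
F=[];T=[]
for i in range(6):
    s=ctrl.get_state();F.append(s['contact_force']);T.append(s['wrist_torque']);cams.read_camera('side')
print(s['time'],np.mean(F,0).round(2),np.mean(T,0).round(3),s['eef_pos'])
b,w=[cv2.imread(f'pics/{n}.png') for n in('d5','w5')]
def cr(i,x,y,w,h):return cv2.resize(i[y:y+h,x:x+w],(400,600),interpolation=cv2.INTER_CUBIC)
cv2.imwrite('pics/m5.png',np.hstack([cr(b,240,245,100,150),cr(w,220,0,200,300)]))
```

```text
8.0 [-1.15  1.03  2.39] [ 0.19   0.178 -0.011] [0.41339463 0.1790019  0.03824788]
```

View pics/m5.png

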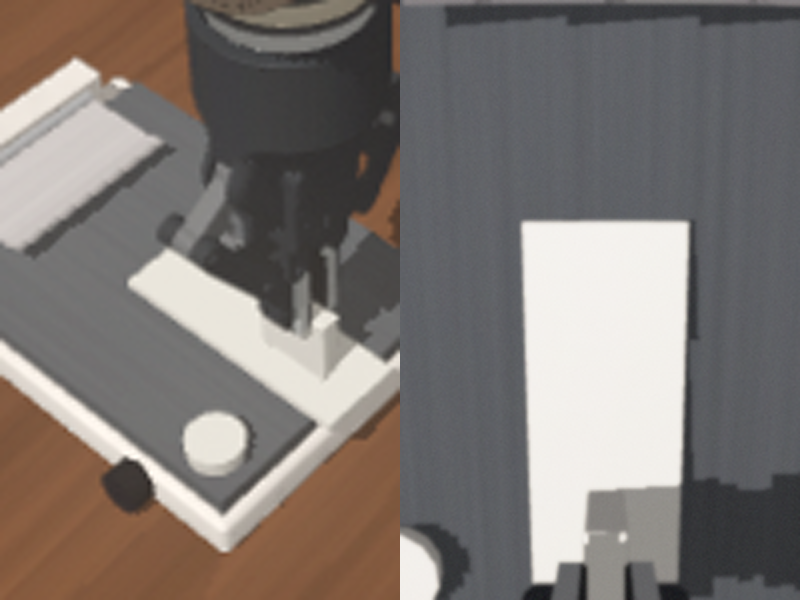

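The plate lies flat on the deck at about 2.4 N, square to the flap edge, with the pot clear at crop (215,440). I'll raise it 1 mm and slide it in.

>>> move_arm(plan=[0,0,0,0,0,0,0,0,0,1.0,0,0,0,0,5,-0.4,0,0,0,0,0,8,-0.6,0,0,0,0,0,8,-0.7,0,0,0,0,0,8,-0.7,0,0,0,0,0,8,-0.6,0,0,0,0,0,5,-0.4,0,0,0,0,0,0,0,0,0,0,0,0,0,0,0,0,0,0,0])

```text
time: 9.05
eef_pos: [0.4552, 0.1754, 0.039]
tcp_rot: [1.0, -0.031, -0.0, 0.0]
contact_force: [-1.1, 0.6, -1.7]
opening: 0.091
finger_force: 50.2
```

Run:
```python
from h import *
np.set_printoptions(precision=4,suppress=True)
c=cams.read_camera('side');snap('side','d6');snap('scene','s6');snap('wrist','w6');
s=ctrl.get_state();print(s['time'],s['contact_force'],s['wrist_torque'],s['eef_pos'])
b,w,a=[cv2.imread(f'pics/{n}.png') for n in('d6','w6','s6')]
def cr(i,x,y,w,h,k=(400,300)):return cv2.resize(i[y:y+h,x:x+w],k,interpolation=cv2.INTER_CUBIC)
cv2.imwrite('pics/m6.png',np.hstack([np.vstack([cr(b,225,250,100,75),cr(a,370,205,100,75)]),cr(w,220,0,200,300,(400,600))]))
```

```text
9.25 [-1.6779 -0.1373 -1.0621] [-0.0263  0.0116  0.0078] [0.4549 0.1755 0.0391]
```

View pics/m6.png

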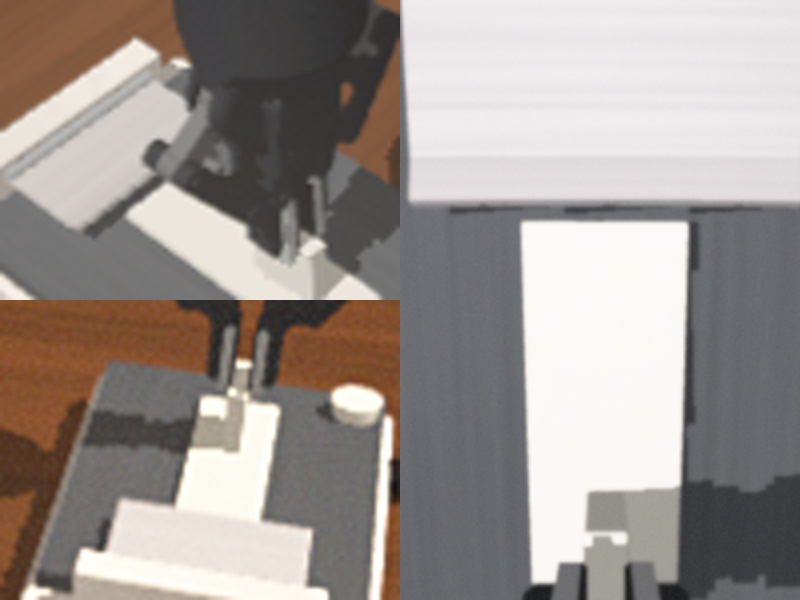

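Run:
```python
from h import *
np.set_printoptions(precision=4,suppress=True)
w=cv2.imread('pics/w6.png'); g=w[95,380:470].sum(1).astype(int);print(g[::3])
print('plate',at('w6',281,110,.035),at('w6',364.5,110,.035))
print('flapL',at('w6',224,102,.041),at('w6',322,102,.041))
d=np.diff(g);k=380+int(np.argmin(d))+.5;print(k,at('w6',k,101,.041))
```

```text
[670 671 671 669 669 670 664 668 667 667 666 662 664 657 422 195 189 267
 315 313 307 310 309 319 324 314 313 313 310 301]
plate [0.5423 0.19   0.035 ] [0.5398 0.15   0.035 ]
flapL [0.5469 0.2154 0.041 ] [0.5438 0.1702 0.041 ]
422.5 [0.5417 0.1238 0.041 ]
```

The tip is about 3 mm short of the lip, centred within 1 mm and square. I'll slide it 29 mm further, holding the height.

>>> move_arm(plan=[4,-0.3,0,0,0,0,0,4,-0.3,0,0,0,0,0,4,-0.3,0,0,0,0,0,3,-0.2,0,0,0,0,0,0,0,0,0,0,0,0,0,0,0,0,0,0,0])

```text
time: 9.85
eef_pos: [0.4703, 0.1743, 0.0391]
tcp_rot: [1.0, -0.031, -0.0, 0.0]
contact_force: [0.0, 1.3, -0.1]
opening: 0.094
finger_force: 50.1
```

>>> move_arm(plan=[4,-0.2,0,0,0,0,0,4,-0.3,0,0,0,0,0,4,-0.2,0,0,0,0,0,2,-0.1,0,0,0,0,0,0,0,0,0,0,0,0,0,0,0,0,0,0,0,0,0,0,0,0,0,0])

```text
time: 10.55
eef_pos: [0.4842, 0.1736, 0.039]
tcp_rot: [1.0, -0.031, -0.0, 0.0]
contact_force: [0.2, 0.4, -0.9]
opening: 0.093
finger_force: 50.2
```

Run:
```python
from h import *
np.set_printoptions(precision=4,suppress=True)
snap('side','d7');snap('scene','s7');snap('wrist','w7');
s=ctrl.get_state();print(s['time'],s['contact_force'],s['wrist_torque'],s['eef_pos'])
b,w,a=[cv2.imread(f'pics/{n}.png') for n in('d7','w7','s7')]
def cr(i,x,y,w,h,k=(400,300)):return cv2.resize(i[y:y+h,x:x+w],k,interpolation=cv2.INTER_CUBIC)
cv2.imwrite('pics/m7.png',np.hstack([np.vstack([cr(b,225,250,100,75),cr(a,370,205,100,75)]),cr(w,220,0,200,300,(400,600))]))
```

```text
10.7 [ 0.6561 -0.9601 -0.5619] [ 0.005  -0.0458  0.0024] [0.4841 0.1736 0.0391]
```

View pics/m7.png

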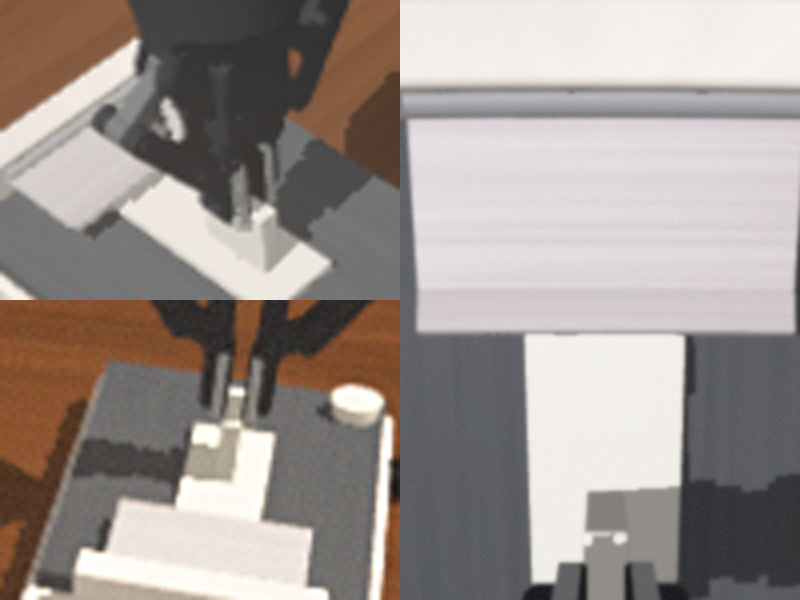

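The front end is under a closed flap. In the wrist crop the plate centre and the flap centre are both at x = 605, and I see no lift. Now I'll press in small steps.

>>> move_arm(plan=[0,0,-1,0,0,0,0,0,0,-0.5,0,0,0,0,0,0,-0.5,0,0,0,0,0,0,0,0,0,0,0,0,0,0,0,0,0,0])

```text
time: 11.2
eef_pos: [0.4843, 0.1738, 0.0374]
tcp_rot: [1.0, -0.031, -0.0, -0.0]
contact_force: [-1.8, 1.3, 4.1]
opening: 0.091
finger_force: 50.7
```

>>> move_arm(plan=[0,0,-0.5,0,0,0,0,0,0,-0.5,0,0,0,0,0,0,0,0,0,0,0,0,0,0,0,0,0,0])

```text
time: 11.6
eef_pos: [0.4843, 0.1739, 0.0366]
tcp_rot: [1.0, -0.031, -0.0, -0.0]
contact_force: [-3.3, 2.0, 6.7]
opening: 0.093
finger_force: 51.0
```

>>> move_arm(plan=[0,0,-0.5,0,0,0,0,0,0,-0.4,0,0,0,0,0,0,0,0,0,0,0,0,0,0,0,0,0,0,0,0,0,0,0,0,0])

```text
time: 12.1
eef_pos: [0.4843, 0.1739, 0.0359]
tcp_rot: [1.0, -0.031, -0.0, -0.0]
contact_force: [-4.9, 2.4, 8.0]
opening: 0.093
finger_force: 51.2
```

Run:
```python
from h import *
np.set_printoptions(precision=4,suppress=True)
F=[];T=[]
for i in range(6):
    s=ctrl.get_state();F.append(s['contact_force']);T.append(s['wrist_torque']);cams.read_camera('side')
print(s['time'],np.mean(F,0).round(2),np.mean(T,0).round(3),s['eef_pos'],s['tcp_rot'],s['finger_force'])
snap('side','d8');snap('wrist','w8')
b,w,b7=[cv2.imread(f'pics/{n}.png') for n in('d8','w8','d7')]
def cr(i,x,y,w,h,k=(400,300)):return cv2.resize(i[y:y+h,x:x+w],k,interpolation=cv2.INTER_CUBIC)
cv2.imwrite('pics/m8.png',np.hstack([np.vstack([cr(b,235,275,80,60),cr(b7,235,275,80,60)]),cr(w,220,0,200,300,(400,600))]))
```

```text
12.35 [-4.27  2.1   7.99] [ 0.268  0.672 -0.016] [0.4843 0.1739 0.036 ] [ 0.9995 -0.0309 -0.0002 -0.0002] 51.167153120040894
```

View pics/m8.png

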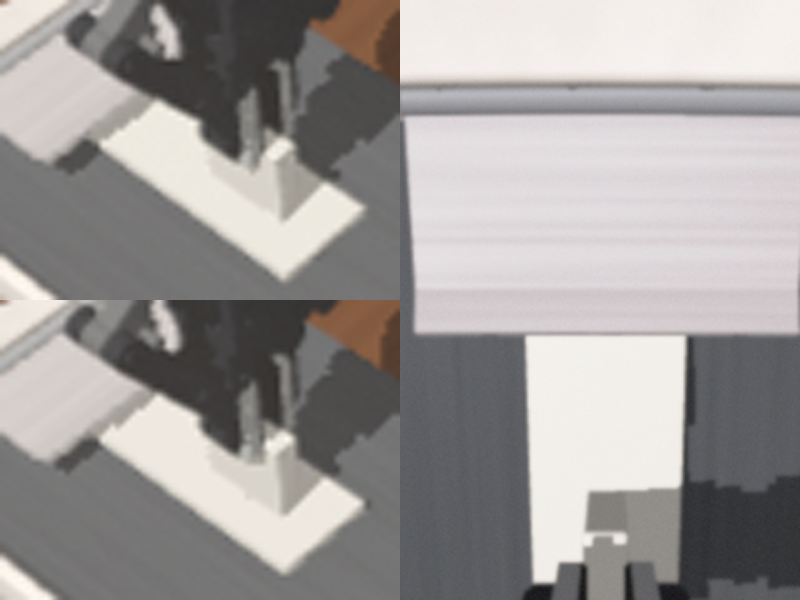

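Run:
```python
from h import *
np.set_printoptions(precision=2,suppress=True)
for n in('w4','w5','w6','w8'):
    g=cv2.cvtColor(cv2.imread(f'pics/{n}.png'),cv2.COLOR_BGR2GRAY).astype(float); o=[]
    for r0 in (172,185,200,215,230):
        p=g[r0:r0+8].mean(0); out=[]
        for c,sg in((284,1),(361,-1)):
            s=p[c-9:c+10]; 
            lo,hi=(s[:4].mean(),s[-4:].mean()) if sg>0 else (s[-4:].mean(),s[:4].mean())
            f=((s-lo)/(hi-lo)).clip(0,1).sum(); out.append(c+9.5-f if sg>0 else c-9.5+f)
        o.append((out[0],out[1],out[1]-out[0]))
    print(n);print(np.array(o).T)
```

```text
w4
[[281.71 282.05 282.55 282.96 283.5 ]
 [362.   361.58 361.24 360.81 360.18]
 [ 80.28  79.54  78.69  77.85  76.69]]
w5
[[282.04 282.48 282.89 283.35 283.83]
 [361.87 361.67 361.03 360.72 360.16]
 [ 79.83  79.2   78.14  77.37  76.33]]
w6
[[281.73 282.07 282.54 282.94 283.47]
 [361.82 361.45 360.96 360.48 359.9 ]
 [ 80.09  79.38  78.43  77.54  76.43]]
w8
[[282.36 282.71 283.13 283.62 284.  ]
 [362.21 361.87 361.48 360.78 360.44]
 [ 79.85  79.17  78.35  77.16  76.44]]
```

Compared with the free-hanging view, the plate edges shifted by less than 1 px, so there was no tilt in the grip. The deck is down about 2.5 mm at 8–9 N and the flap is closed. Handing in.

```bash
python3 -c "
from plant import order
print(order.sign_off())"
```

```text
the job is handed in; nothing more can be done
None
```

The job is handed in: the 120 mm carrier is held by its fin with about 25 mm under the closed flap, pressed flat at about 8–9 N so the deck gives roughly 2.5 mm; the judge's verdict was not shown.

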